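# Find the prism with the void by its weight and load it in the ultrasonic cradle

## Task

One of the three mortar prisms on the drying rack has a void inside: find it by lifting, for it looks like the others but is clearly lighter. Load it gently in the inclined ultrasonic cradle: push the sprung upper transducer back with its upper end, let its lower end down in front of the fixed transducer, and make sure it lies fully down in both saddles, held against the fixed transducer by the spring. Leave the two sound prisms lying on the rack, and the cup, log book, brush and bottles where they stand.

Things in the scene. Friction and masses are not known exactly. Their poses are not given: they have to be found in the camera images.
- bar_a: grey mortar prism, 160 x 40 x 40 mm; origin at the centre of its underside as it starts, x along its 160 mm, z up. All three look alike; sound ones weigh about 0.56 kg, the one with the void about 0.40 kg
- bar_a_mid (a point): the middle of that prism's volume, same axes
- bar_b: grey mortar prism, 160 x 40 x 40 mm; origin at the centre of its underside as it starts, x along its 160 mm, z up. All three look alike; sound ones weigh about 0.56 kg, the one with the void about 0.40 kg
- bar_b_mid (a point): the middle of that prism's volume, same axes
- bar_c: grey mortar prism, 160 x 40 x 40 mm; origin at the centre of its underside as it starts, x along its 160 mm, z up. All three look alike; sound ones weigh about 0.56 kg, the one with the void about 0.40 kg
- bar_c_mid (a point): the middle of that prism's volume, same axes
- drying_rack: low rack on the worktop: two rails with rubber tops along its y, 230 mm long, at x = -50 and +50 mm, tops 20 mm above the worktop; origin on the worktop at its centre. The three prisms lie across the rails, along the rack's x, about 80 mm apart
- cradle: ultrasonic cradle, fixed to the worktop: grey base plate 105 x 275 mm with a bed inclined 30 degrees; origin on the worktop below the middle of a loaded prism; its y points to the high end
- cradle_bed: the bed, inclined 30 degrees: y uphill along a loaded prism, z square to the bed (30 degrees from vertical), x across. Origin on the plane the prism rests on, at the fixed lower transducer's face: a loaded prism fills y = 0 to 160, x = -20 to 20, z = 0 to 40 mm. Bracket plates 52 mm wide, up to z = 44, stand behind the transducers at y = -40 and +222
- seat (a point): the middle of a loaded prism's volume (y = 80, z = 20 of the bed; axes as the bed's). The prism rests on two black saddles, y = 23 to 41 and 119 to 137 of the bed, between cheeks 47 mm apart up to z = 10 that flare wider up to z = 19; between the saddles the beam's top is at z = -18
- fixed_probe: the fixed lower transducer: steel cylinder 44 mm across with a white face, axis along the bed's y at z = 20 mm, so its top is at z = 42; same origin and axes as the bed, its face at y = 0, its body below, to y = -40
- sprung_probe (a joint): the sprung upper transducer, a like cylinder on a spring: how far it is pushed back uphill, 0 to 0.032 m. Free (0) its face stands at y = 146 mm of the bed, so 14 mm too near for the prism; a loaded prism holds it at 0.014. Its spring pushes downhill with about 6 N free and 12 N at the end of its travel
- probe_face (a point): centre of the sprung transducer's white face, axes as the bed's
- steel_cup: bystander: small steel cup, 54 mm across, 42 high; origin in the middle of its underside
- log_book: bystander: green and white log book, 210 x 147 x 15, a pocket calculator lying on it; origin in the middle of its underside
- blue_cap_bottle: bystander: white sample bottle with a blue cap, 50 across, 87 high; origin in the middle of its underside
- bottle_1: bystander: white sample bottle with a white cap, 53 across, 75 high; origin in the middle of its underside
- bottle_2: bystander: white sample bottle with a white cap, 53 across, 75 high, between the control box and the stirrer stand; origin in the middle of its underside
- wash_bottle: bystander: white squeeze wash bottle with a red top, 98 x 67, 181 high; origin in the middle of its underside
- brush: bystander: flat paint brush, 179 long; origin in the middle of its underside

How it is judged:
By the outcome, as a careful person would: the job done as asked, in the order asked, and still so for the second after the job is handed in, with the robot touching nothing.
It also fails if it takes over 72 s, if anything falls off the work surface, if the arm or the gripper's body presses on something with over 40 N, if the wrist force passes 120 N, or if a joint passes its speed limit or range.

## Robot

A 7-joint arm with a two-finger parallel gripper is mounted at the origin on a cart in front of the work surface, level with it; the furniture and walls round the work are solid. World frame = base frame: x ahead of the robot, y to its left, z up, the work surface at z = 0. Lengths are in m, angles in rad, forces in N, time in s.
With the tool pointing down it reaches from about 0.425 to 0.875 m from the base axis. Payload 8.4 kg.
Tool frame: the origin (TCP) lies midway between the tips of the shut fingers; the grasp point (between the pads) lies 19 mm behind it; z points along the fingers, y is the direction in which the jaws open and shut (so a half turn about z gives the same grasp; the last joint's range is limited). The gripper opens to 87 mm and grips with 3 to 60 N. Pads are 19 mm wide; open, the fingers measure 117 mm over their backs; the gripper's body (75 mm by 190 mm) begins 51 mm behind the grasp point.
Start: joints at [1.213, 0.333, 0.04, 1.465, -0.013, 1.343, -0.059], TCP at [0.166, -0.628, 0.223] pointing down, gripper open.
Joint ranges: [-2.58, 2.58], [-0.38, 2.09], [-1.3, 1.39], [0.25, 2.4], [-1.5, 4.64], [0.08, 2.09], [-2.65, 2.65]. Speed limits (rad/s): [2.22, 2.22, 2.79, 2.79, 3.14, 3.14, 3.14].

## Interface

Orientations are given as a rotation vector (axis times angle).
In Python, from station import arm, optics gives the robot as it stands. The module is installed in compiled form; this text tells all that it offers.
- The arm moves only by the tool play_rows, never from a script. Its argument "deltas" is a list of rows, each an object of numbers: "x", "y", "z": the shift along the tool's x, y, z in m; "ax", "ay", "az": the turn, a rotation vector about the tool's x, y, z in degrees. In form: [{"x": .., "y": .., "z": .., "ax": .., "ay": .., "az": ..}, ...]. A call has 1 to 10 rows; each row is the pose to reach, as a shift and turn from the pose commanded when the call began, along the tool's axes at that moment; what a row does not reach only later rows make up. A row lasts 1/10 s, in which the tool goes at most 50 mm and 8.59 degrees, less where a joint would pass 70% of its speed; a pose out of reach is approached as far as the arm can. A call with a gripper value outside its range is refused whole. "gripper" is the opening, from 0 (shut) to 1 (fully open), set as the call begins (left out, the last holds). The fingers move at their own pace and stop on an object; "squeeze" is the grip in N (left out, the last holds). Time passes only in rows, so rows that repeat a pose let the fingers close. It gives the time, the measured TCP pose, the force and the opening at its end, in the units of the state.
- arm.sense(): the state, without advancing time (a new reading comes with each control period).
- optics.snapshot(name): name is "scene" or "top" or "wrist"; returns a dict with "pixels" (420x560x3 uint8, red, green, blue), "fx", "fy", "cx", "cy" (pixels), "R" (3x3) and "t" (3): a world point X has camera coordinates R X + t. Camera axes: x right, y down, z forward; pixel columns grow to the right and rows downward; lengths in m; the calibration is good to about 2 mm. A picture is of the moment at which its call begins. There is no depth.
- arm.close_job(): hands the job in, once; it reports no verdict.
The state is a dict: "t": time; "joint_positions": joint angles; "joint_vel": joint speeds; "effort": joint torques, N m; "position": TCP position; "orientation": TCP orientation; "force": force on the tool from outside, world axes, zero at the start; "wrist_torque": the same for the moment, N m; "width": finger opening in m.
Only numpy, scipy, OpenCV 4.12 (cv2) and the standard library are available. Lean on these libraries where they do the work, as an engineer would, in place of code of your own. Each camera call takes 0.05 s, during which the arm holds its last target. There are 200 camera calls.

## Working session

There is one attempt and no reset: what is moved stays moved. The work goes in short steps, Python scripts to look and compute and a tool call to move; the robot and the scene stay as the last step left them, time stands still between calls to the robot, and variables do not carry over. Pictures are saved under pics/ and viewed, about 8 in all and at most 12, crops included, and the job is handed in when it is done.

Besides the shell and the picture viewer there is one more tool, called after "Emit:" as a command line: name --argument value ..., lists and objects as JSON in quotes. play_rows: Moves the arm, as the interface text tells. Its arguments: {"type":"object","properties":{"deltas":{"type":"array"},"gripper":{"type":"number"},"squeeze":{"type":"number"}},"required":["deltas"]}

```bash
mkdir -p pics; cat > h.py <<'E'
import numpy as np, cv2, json
from station import arm, optics
def snap(n,f):
    s=optics.snapshot(n); cv2.imwrite('pics/'+f+'.png',s['pixels'][:,:,::-1])
    np.savez('pics/'+f+'.npz',**{k:np.array(v) for k,v in s.items()}); return s
def load(f): return dict(np.load('pics/'+f+'.npz'))
def ray(s,u,v,z):
    R=s['R'];c=-R.T@s['t'];d=R.T@np.array([(u-s['cx'])/s['fx'],(v-s['cy'])/s['fy'],1.])
    return c+d*(z-c[2])/d[2]
def proj(s,X):
    p=s['R']@np.asarray(X)+s['t']; return np.array([s['fx']*p[0]/p[2]+s['cx'],s['fy']*p[1]/p[2]+s['cy']])
E
python3 - <<'E'
from h import *
a=snap('top','top0');b=snap('scene','sc0')
for s in(a,b): print(s['fx'],s['R'].round(3).tolist(),(-s['R'].T@s['t']).round(3))
s=arm.sense();print(s)
E
```

```text
394.1124028438809 [[0.018, -0.999, -0.027], [-0.983, -0.013, -0.184], [0.184, 0.03, -0.983]] [0.269 0.015 1.36 ]
542.8574898266136 [[0.665, -0.746, 0.021], [-0.316, -0.307, -0.898], [0.677, 0.591, -0.44]] [-0.752 -1.054  0.943]
{'t': 0.1, 'joint_positions': array([ 1.21281017,  0.33381747,  0.03987173,  1.46612213, -0.01340569,
        1.3433198 , -0.05850698]), 'joint_vel': array([-1.39145110e-03, -1.28487908e-03, -5.21160106e-04, -2.06547137e-03,
       -1.35949205e-05, -2.85688012e-04, -1.02806064e-03]), 'effort': array([ 2.95001475e-03, -6.57813478e+01,  1.33960437e+00, -4.04710042e+01,
       -5.96631970e-02,  4.10963874e-02,  1.07942610e-04]), 'position': array([ 0.16621613, -0.62797147,  0.22179263]), 'orientation': array([-3.11397076e+00, -4.05155922e-01,  4.18380432e-04]), 'force': array([0.00300895, 0.33284884, 0.06936875]), 'wrist_torque': array([ 0.02411185, -0.05533715,  0.00935439]), 'width': 0.08683626281651823}
```

View pics/top0.png

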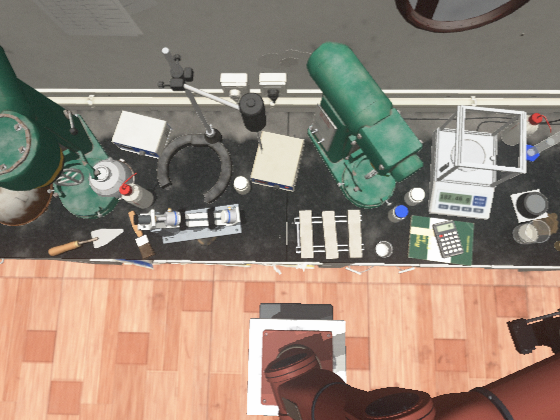

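View pics/sc0.png

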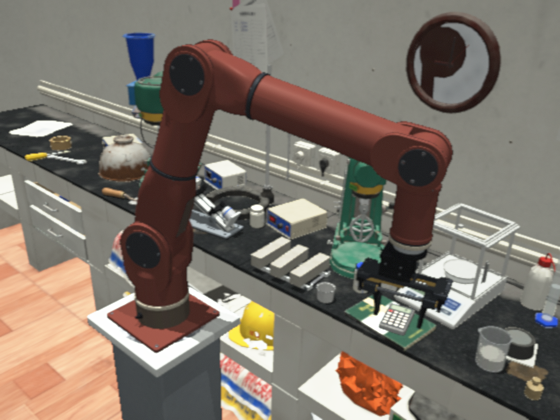

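```bash
python3 - <<'E'
import cv2,numpy as np
a=cv2.imread('pics/top0.png');b=cv2.imread('pics/sc0.png')
r=lambda i,x,y,w,h,f:cv2.resize(i[y:y+h,x:x+w],None,fx=f,fy=f,interpolation=cv2.INTER_CUBIC)
c=r(a,125,195,130,50,6)  #780x300
d=r(a,290,200,78,60,5)   #390x300
e=r(b,185,185,78,60,5)
cv2.imwrite('pics/c1.png',np.vstack([c,np.hstack([d,e])]))
E
```

```text
(no output)
```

View pics/c1.png

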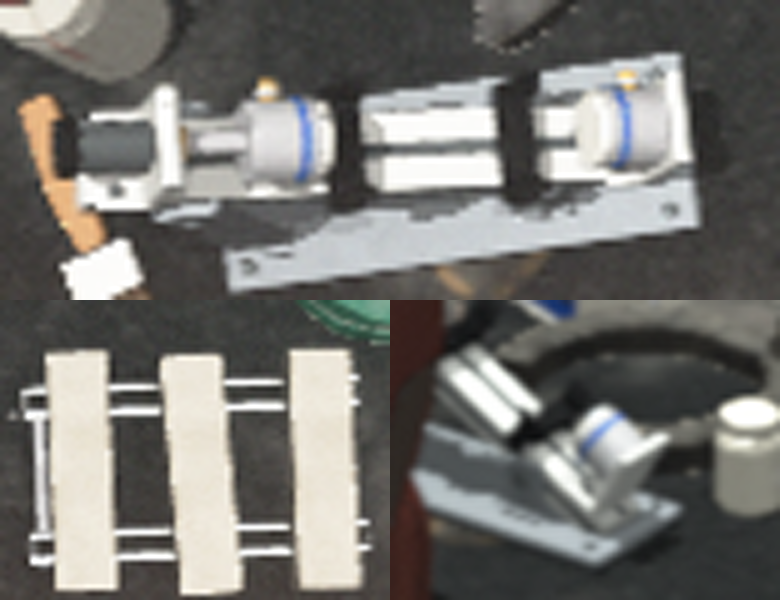

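The top crop shows the cradle rising to the left (+y): fixed face about (597,135), saddles about (519,140) and (348,150). The three bars run along world x. I'll fit the poses from these.

```bash
cat >> h.py <<'E'
from scipy.spatial.transform import Rotation as Ro
from scipy.optimize import least_squares
def bed(p):  # p = Ox,Oy,Oz (m), yaw deviation rad -> R (cols), origin
    return (Ro.from_euler('z',p[3])*Ro.from_euler('x',30,degrees=True)).as_matrix(), np.array(p[:3])
def go(Tpos,Rt):   # tool-frame deltas to target TCP pos and rotation
    s=arm.sense();R0=Ro.from_rotvec(s['orientation'])
    d=R0.inv().apply(np.asarray(Tpos)-s['position']); a=(R0.inv()*Ro.from_matrix(Rt)).as_rotvec(degrees=True)
    print('delta',d.round(4),'turn',a.round(2)); return d,a
def toolR(yaw,tilt=0): # tool x at heading yaw(rad), pitched up by tilt deg, z down
    x=Ro.from_euler('zy',[yaw,-np.radians(tilt)][:2]) if 0 else None
    c,s_=np.cos(yaw),np.sin(yaw);t=np.radians(tilt)
    X=np.array([c*np.cos(t),s_*np.cos(t),np.sin(t)]);Y=np.array([s_,-c,0.]);return np.stack([X,Y,np.cross(X,Y)],1)
E
python3 - <<'E'
from h import *
a=load('top0');b=load('sc0')
r=lambda x,y:(125+x/6,195+y/6)
obs=[(a,r(597,135),(0,0,20)),(a,r(519,140),(0,32,10)),(a,r(348,150),(0,128,10)),(a,r(678,70),(26,-44,44)),(a,r(690,160),(-26,-44,44)),(b,(240,212.4),(26,-44,44))]
def f(p):
    R,O=bed(p);return np.concatenate([proj(s,O+R@np.array(x)/1e3)-uv for s,uv,x in obs])
q=least_squares(f,[.45,.3,.05,0]);print(q.x.round(4),q.fun.round(1))
R,O=bed(q.x);print('seat',O+R@[0,.08,.02])
for x,y in[(228,292),(700,225),(680,52)]: print(ray(a,*r(x,y),.008).round(4))
g=lambda x,y:(290+x/5,200+(y-300)/5)
for n,c in dict(A=[(46,352),(107,350)],B=[(161,356),(221,355)],C=[(289,350),(352,350)]).items():
    print(n,[ray(a,*g(*k),.06).round(4) for k in c])
for n,c in dict(A=[(55,590),(118,588)],B=[(180,594),(243,592)],C=[(298,586),(362,586)]).items():
    print(n,[ray(a,*g(*k),.02).round(4) for k in c])
E
```

```text
[0.4747 0.2556 0.0684 0.1804] [-1.1 -0.7  1.6 -0.2  1.1 -0.  -0.6  0.1 -0.4  0.4 -0.8 -0.3]
seat [0.4640904  0.31390516 0.12568109]
[0.3922 0.4655 0.008 ]
[0.4351 0.1937 0.008 ]
[0.5367 0.2093 0.008 ]
A [array([ 0.5061, -0.0037,  0.06  ]), array([ 0.508 , -0.0445,  0.06  ])]
B [array([ 0.5044, -0.0806,  0.06  ]), array([ 0.5056, -0.1206,  0.06  ])]
C [array([ 0.5096, -0.1659,  0.06  ]), array([ 0.5101, -0.2077,  0.06  ])]
A [array([ 0.3501, -0.012 ,  0.02  ]), array([ 0.3521, -0.0545,  0.02  ])]
B [array([ 0.3488, -0.0962,  0.02  ]), array([ 0.3508, -0.1385,  0.02  ])]
C [array([ 0.3554, -0.1754,  0.02  ]), array([ 0.3562, -0.2183,  0.02  ])]
```

```bash
python3 - <<'E'
from h import *
go([.4285,-.109,.22],toolR(np.radians(4)))
E
```

```text
delta [ 0.3863 -0.4346  0.0024] turn [-8.000e-02  1.000e-02  1.083e+01]
```

Emit:
play_rows --deltas '[{"x": 0.03,"y": -0.035,"az": 1},{"x": 0.07,"y": -0.08,"az": 2.5},{"x": 0.12,"y": -0.13,"az": 4},{"x": 0.17,"y": -0.18,"az": 6},{"x": 0.2,"y": -0.23,"az": 8},{"x": 0.24,"y": -0.27,"az": 9},{"x": 0.28,"y": -0.31,"az": 10},{"x": 0.31,"y": -0.35,"az": 10.8},{"x": 0.34,"y": -0.385,"az": 10.8},{"x": 0.365,"y": -0.41,"az": 10.8}]' --gripper 0.72

```text
invalid input
```

Emit:
play_rows --deltas '[{"x": 0.015,"y": -0.015},{"x": 0.021,"y": -0.025},{"x": 0.021,"y": -0.025},{"x": 0.021,"y": -0.025}]'

```text
invalid input
```

```bash
python3 - <<'E'
from h import *
s=snap('wrist','w1');st=arm.sense();print(st['t'],st['position'],st['orientation'],st['force'],st['width'],(-s['R'].T@s['t']).round(3))
q=cv2.imread('pics/w1.png');cv2.imwrite('pics/w1b.png',cv2.resize(q,(800,600),interpolation=cv2.INTER_CUBIC))
for n,(x,y,d) in dict(A=(.429,-.0285,3.3),B=(.4275,-.109,6),C=(.433,-.192,3.7)).items():
    R=toolR(np.radians(d));print(n,[(proj(s,np.array([x,y,.06])+R@[i*.08,j*.02,0])/.7).round(0).tolist() for i in(-1,1) for j in(-1,1)])
E
```

```text
0.15 [ 0.16622169 -0.62801775  0.22184642] [-3.11411606e+00 -4.05152404e-01  4.01806293e-04] [-0.16510421 -0.42657169 -0.04185141] 0.08715432409108667 [ 0.236 -0.61   0.384]
A [[-746.0, -404.0], [-655.0, -382.0], [-902.0, -931.0], [-791.0, -899.0]]
B [[-553.0, -340.0], [-467.0, -324.0], [-685.0, -844.0], [-581.0, -820.0]]
C [[-381.0, -302.0], [-296.0, -282.0], [-460.0, -785.0], [-358.0, -757.0]]
```

View pics/w1b.png

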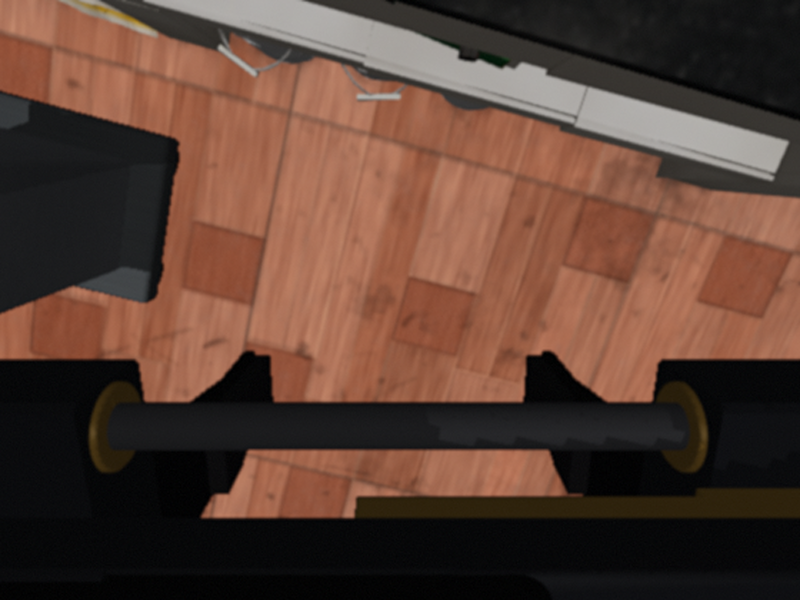

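The picture shows only the floor and the gripper because the move was refused. I'll give all six keys in each row.

Emit:
play_rows --deltas '[{"x": 0.03,"y": -0.035,"z": 0,"ax": 0,"ay": 0,"az": 1},{"x": 0.06,"y": -0.07,"z": 0,"ax": 0,"ay": 0,"az": 2.5},{"x": 0.09,"y": -0.105,"z": 0,"ax": 0,"ay": 0,"az": 4},{"x": 0.12,"y": -0.14,"z": 0,"ax": 0,"ay": 0,"az": 6},{"x": 0.155,"y": -0.175,"z": 0,"ax": 0,"ay": 0,"az": 8},{"x": 0.19,"y": -0.21,"z": 0,"ax": 0,"ay": 0,"az": 9},{"x": 0.22,"y": -0.245,"z": 0,"ax": 0,"ay": 0,"az": 10},{"x": 0.25,"y": -0.28,"z": 0,"ax": 0,"ay": 0,"az": 10.8},{"x": 0.28,"y": -0.315,"z": 0,"ax": 0,"ay": 0,"az": 10.8},{"x": 0.31,"y": -0.35,"z": 0,"ax": 0,"ay": 0,"az": 10.8}]' --gripper 0.72

```text
t: 1.15
position: [0.3768, -0.2088, 0.2226]
orientation: [3.139, 0.11, 0.0]
force: [1.1, -0.9, -0.4]
width: 0.0626
```

Emit:
play_rows --deltas '[{"x": 0.02,"y": -0.035,"z": 0,"ax": 0,"ay": 0,"az": 0},{"x": 0.04,"y": -0.07,"z": 0,"ax": 0,"ay": 0,"az": 0},{"x": 0.058,"y": -0.097,"z": 0,"ax": 0,"ay": 0,"az": 0},{"x": 0.058,"y": -0.097,"z": 0,"ax": 0,"ay": 0,"az": 0},{"x": 0.058,"y": -0.097,"z": 0,"ax": 0,"ay": 0,"az": 0}]'

```text
t: 1.65
position: [0.4274, -0.1096, 0.2224]
orientation: [3.139, 0.113, -0.001]
force: [0.4, -0.8, 0.3]
width: 0.0628
```

```bash
python3 - <<'E'
from h import *
s=snap('wrist','w2');st=arm.sense();print(st['t'],st['position'],st['orientation'],st['force'],st['width'],(-s['R'].T@s['t']).round(3),s['fx'])
q=cv2.imread('pics/w2.png');cv2.imwrite('pics/w2b.png',cv2.resize(q,(800,600),interpolation=cv2.INTER_CUBIC))
for n,(x,y,d) in dict(A=(.429,-.0285,3.3),B=(.4275,-.109,6),C=(.433,-.192,3.7)).items():
    R=toolR(np.radians(d));print(n,[(proj(s,np.array([x,y,.06])+R@[i*.08,j*.02,0])/.7).round(0).tolist() for i in(-1,1) for j in(-1,1)])
E
```

```text
1.7 [ 0.42707701 -0.11045497  0.22235889] [ 3.13956607e+00  1.09773875e-01 -9.29649461e-04] [-0.96867412 -0.33285582  0.62567673] 0.062493116527802026 [ 0.499 -0.104  0.385] 356.33141708651533
A [[250.0, 379.0], [308.0, 379.0], [233.0, 135.0], [299.0, 136.0]]
B [[372.0, 390.0], [429.0, 388.0], [360.0, 149.0], [425.0, 147.0]]
C [[487.0, 389.0], [544.0, 390.0], [501.0, 149.0], [566.0, 149.0]]
```

View pics/w2b.png

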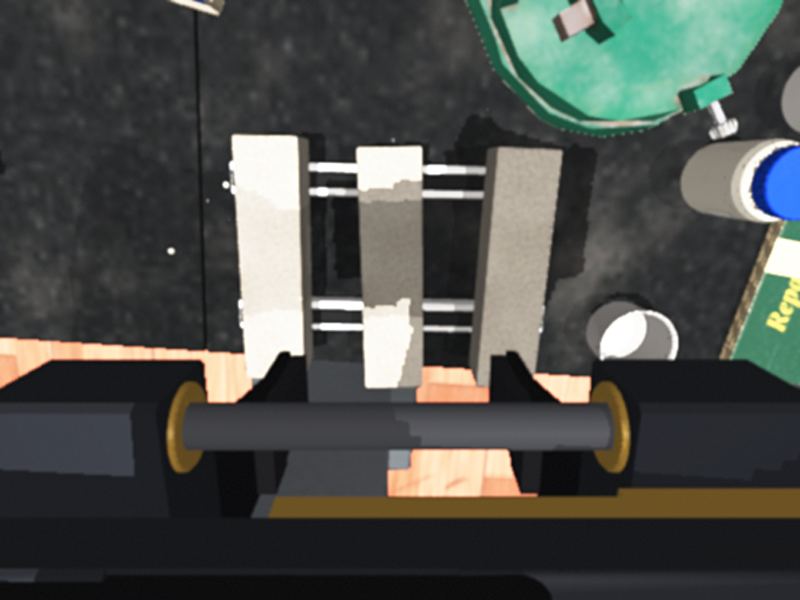

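Bar A sits where predicted. B is about 4 mm further toward +y, at y −0.1055, and C is at −0.1885. I'm lowering onto B.

Emit:
play_rows --deltas '[{"x": 0.001,"y": -0.004,"z": 0.03,"ax": 0,"ay": 0,"az": -0.8},{"x": 0.001,"y": -0.004,"z": 0.07,"ax": 0,"ay": 0,"az": -0.8},{"x": 0.001,"y": -0.004,"z": 0.11,"ax": 0,"ay": 0,"az": -0.8},{"x": 0.001,"y": -0.004,"z": 0.14,"ax": 0,"ay": 0,"az": -0.8},{"x": 0.001,"y": -0.004,"z": 0.165,"ax": 0,"ay": 0,"az": -0.8},{"x": 0.001,"y": -0.004,"z": 0.185,"ax": 0,"ay": 0,"az": -0.8},{"x": 0.001,"y": -0.004,"z": 0.2,"ax": 0,"ay": 0,"az": -0.8},{"x": 0.001,"y": -0.004,"z": 0.2,"ax": 0,"ay": 0,"az": -0.8},{"x": 0.001,"y": -0.004,"z": 0.2,"ax": 0,"ay": 0,"az": -0.8}]'

```text
t: 2.6
position: [0.4279, -0.1066, 0.0228]
orientation: [-3.139, -0.13, 0.001]
force: [0.5, 0.5, -0.4]
width: 0.0629
```

Emit:
play_rows --deltas '[{"x": 0,"y": 0,"z": 0,"ax": 0,"ay": 0,"az": 0},{"x": 0,"y": 0,"z": 0,"ax": 0,"ay": 0,"az": 0},{"x": 0,"y": 0,"z": 0,"ax": 0,"ay": 0,"az": 0},{"x": 0,"y": 0,"z": 0,"ax": 0,"ay": 0,"az": 0},{"x": 0,"y": 0,"z": 0,"ax": 0,"ay": 0,"az": 0}]' --gripper 0.3 --squeeze 25

```text
t: 3.1
position: [0.4285, -0.1058, 0.023]
orientation: [3.138, 0.133, 0.001]
force: [-1.8, 0.6, 6.1]
width: 0.0398
```

Emit:
play_rows --deltas '[{"x": 0,"y": 0,"z": -0.01,"ax": 0,"ay": 0,"az": 0},{"x": 0,"y": 0,"z": -0.025,"ax": 0,"ay": 0,"az": 0},{"x": 0,"y": 0,"z": -0.03,"ax": 0,"ay": 0,"az": 0},{"x": 0,"y": 0,"z": -0.03,"ax": 0,"ay": 0,"az": 0},{"x": 0,"y": 0,"z": -0.03,"ax": 0,"ay": 0,"az": 0},{"x": 0,"y": 0,"z": -0.03,"ax": 0,"ay": 0,"az": 0}]'

```text
t: 3.7
position: [0.4276, -0.1057, 0.0519]
orientation: [-3.138, -0.132, 0.002]
force: [-0.7, 0.2, -5.5]
width: 0.0398
```

```bash
python3 - <<'E'
from h import *
F=[]
for i in range(4): s=arm.sense();F.append(s['force'][2]);optics.snapshot('top')
print(F,s['position'],s['wrist_torque'],s['width'],s['t'])
E
```

```text
[np.float64(-5.542834289957905), np.float64(-6.4981086157769), np.float64(-6.281348021463234), np.float64(-6.743261463925939)] [ 0.42787113 -0.10563492  0.05212283] [ 0.00700506  0.02367061 -0.03570717] 0.03990526438488734 3.85
```

B pulls about 6 N, so it looks sound. I'll put it back and test A.

Emit:
play_rows --deltas '[{"x": 0,"y": 0,"z": 0.012,"ax": 0,"ay": 0,"az": 0},{"x": 0,"y": 0,"z": 0.022,"ax": 0,"ay": 0,"az": 0},{"x": 0,"y": 0,"z": 0.027,"ax": 0,"ay": 0,"az": 0},{"x": 0,"y": 0,"z": 0.0295,"ax": 0,"ay": 0,"az": 0},{"x": 0,"y": 0,"z": 0.0295,"ax": 0,"ay": 0,"az": 0},{"x": 0,"y": 0,"z": 0.0295,"ax": 0,"ay": 0,"az": 0}]'

```text
t: 4.5
position: [0.4277, -0.1056, 0.0229]
orientation: [-3.138, -0.132, 0.002]
force: [-4.9, 1.5, 0.9]
width: 0.0402
```

Emit:
play_rows --deltas '[{"x": 0,"y": 0,"z": 0,"ax": 0,"ay": 0,"az": 0},{"x": 0,"y": 0,"z": 0,"ax": 0,"ay": 0,"az": 0},{"x": 0,"y": 0,"z": 0,"ax": 0,"ay": 0,"az": 0},{"x": 0,"y": 0,"z": 0,"ax": 0,"ay": 0,"az": 0}]' --gripper 0.7

```text
t: 4.9
position: [0.4286, -0.1059, 0.0233]
orientation: [3.139, 0.132, 0.001]
force: [0.2, 0.0, 0.1]
width: 0.0589
```

Emit:
play_rows --deltas '[{"x": 0,"y": 0,"z": -0.02,"ax": 0,"ay": 0,"az": 0},{"x": 0,"y": 0,"z": -0.05,"ax": 0,"ay": 0,"az": 0},{"x": 0,"y": 0,"z": -0.08,"ax": 0,"ay": 0,"az": 0},{"x": 0,"y": 0,"z": -0.09,"ax": 0,"ay": 0,"az": 0},{"x": 0,"y": 0,"z": -0.09,"ax": 0,"ay": 0,"az": 0},{"x": 0,"y": 0,"z": -0.09,"ax": 0,"ay": 0,"az": 0}]'

```text
t: 5.5
position: [0.4278, -0.1058, 0.1122]
orientation: [-3.139, -0.132, 0.001]
force: [0.0, 0.0, -0.3]
width: 0.061
```

```bash
python3 - <<'E'
from h import *
go([.429,-.0285,.022],toolR(np.radians(3.3)))
go([.433,-.1885,.022],toolR(np.radians(3.3)))
print(arm.sense()['force'],arm.sense()['t'])
E
```

```text
delta [ 0.0078 -0.0769  0.0902] turn [-0.01  0.04  1.52]
delta [-0.0017  0.0829  0.0902] turn [-0.01  0.04  1.52]
[ 0.00150702  0.04529959 -0.34839433] 5.5
```

Emit:
play_rows --deltas '[{"x": 0.003,"y": -0.03,"z": 0,"ax": 0,"ay": 0,"az": 0.8},{"x": 0.007,"y": -0.065,"z": 0,"ax": 0,"ay": 0,"az": 1.5},{"x": 0.008,"y": -0.077,"z": 0.01,"ax": 0,"ay": 0,"az": 1.5},{"x": 0.008,"y": -0.077,"z": 0.04,"ax": 0,"ay": 0,"az": 1.5},{"x": 0.008,"y": -0.077,"z": 0.065,"ax": 0,"ay": 0,"az": 1.5},{"x": 0.008,"y": -0.077,"z": 0.082,"ax": 0,"ay": 0,"az": 1.5},{"x": 0.008,"y": -0.077,"z": 0.09,"ax": 0,"ay": 0,"az": 1.5},{"x": 0.008,"y": -0.077,"z": 0.09,"ax": 0,"ay": 0,"az": 1.5}]'

```text
t: 6.3
position: [0.4283, -0.028, 0.0215]
orientation: [-3.139, -0.092, 0.005]
force: [-0.8, 0.2, 1.0]
width: 0.0609
```

Emit:
play_rows --deltas '[{"x": 0,"y": 0,"z": 0,"ax": 0,"ay": 0,"az": 0},{"x": 0,"y": 0,"z": 0,"ax": 0,"ay": 0,"az": 0},{"x": 0,"y": 0,"z": 0,"ax": 0,"ay": 0,"az": 0},{"x": 0,"y": 0,"z": 0,"ax": 0,"ay": 0,"az": 0},{"x": 0,"y": 0,"z": 0,"ax": 0,"ay": 0,"az": 0}]' --gripper 0.3

```text
t: 6.8
position: [0.4303, -0.028, 0.0237]
orientation: [-3.14, -0.091, -0.002]
force: [-2.4, 4.3, 6.6]
width: 0.0399
```

Emit:
play_rows --deltas '[{"x": 0,"y": 0,"z": -0.01,"ax": 0,"ay": 0,"az": 0},{"x": 0,"y": 0,"z": -0.025,"ax": 0,"ay": 0,"az": 0},{"x": 0,"y": 0,"z": -0.03,"ax": 0,"ay": 0,"az": 0},{"x": 0,"y": 0,"z": -0.03,"ax": 0,"ay": 0,"az": 0},{"x": 0,"y": 0,"z": -0.03,"ax": 0,"ay": 0,"az": 0},{"x": 0,"y": 0,"z": -0.03,"ax": 0,"ay": 0,"az": 0}]'

```text
t: 7.4
position: [0.4291, -0.0284, 0.0525]
orientation: [-3.14, -0.091, 0.002]
force: [0.1, -0.1, -5.6]
width: 0.04
```

```bash
python3 - <<'E'
from h import *
F=[]
for i in range(4): s=arm.sense();F.append(s['force'][2]);optics.snapshot('top')
print(F,s['position'],s['wrist_torque'],s['width'],s['t'])
E
```

```text
[np.float64(-5.61037100137352), np.float64(-6.782689365560493), np.float64(-5.424626358047481), np.float64(-6.017755551947018)] [ 0.42934287 -0.02831765  0.0526304 ] [ 0.04674572  0.01718289 -0.01896613] 0.039920375390765574 7.55
```

A also pulls about 6 N, so it is sound. I'll put it back and test C.

Emit:
play_rows --deltas '[{"x": 0,"y": 0,"z": 0.012,"ax": 0,"ay": 0,"az": 0},{"x": 0,"y": 0,"z": 0.022,"ax": 0,"ay": 0,"az": 0},{"x": 0,"y": 0,"z": 0.027,"ax": 0,"ay": 0,"az": 0},{"x": 0,"y": 0,"z": 0.0295,"ax": 0,"ay": 0,"az": 0},{"x": 0,"y": 0,"z": 0.0295,"ax": 0,"ay": 0,"az": 0},{"x": 0,"y": 0,"z": 0.0295,"ax": 0,"ay": 0,"az": 0}]'

```text
t: 8.2
position: [0.4288, -0.0282, 0.0236]
orientation: [3.14, 0.091, -0.004]
force: [-6.8, 0.3, 6.7]
width: 0.0401
```

Emit:
play_rows --deltas '[{"x": 0,"y": 0,"z": 0,"ax": 0,"ay": 0,"az": 0},{"x": 0,"y": 0,"z": 0,"ax": 0,"ay": 0,"az": 0},{"x": 0,"y": 0,"z": 0,"ax": 0,"ay": 0,"az": 0},{"x": 0,"y": 0,"z": 0,"ax": 0,"ay": 0,"az": 0}]' --gripper 0.7

```text
t: 8.6
position: [0.43, -0.0284, 0.0236]
orientation: [-3.14, -0.091, -0.001]
force: [-1.1, 0.5, 0.4]
width: 0.0588
```

Emit:
play_rows --deltas '[{"x": 0,"y": 0,"z": -0.02,"ax": 0,"ay": 0,"az": 0},{"x": 0,"y": 0,"z": -0.05,"ax": 0,"ay": 0,"az": 0},{"x": 0,"y": 0,"z": -0.08,"ax": 0,"ay": 0,"az": 0},{"x": 0,"y": 0,"z": -0.09,"ax": 0,"ay": 0,"az": 0},{"x": 0,"y": 0,"z": -0.09,"ax": 0,"ay": 0,"az": 0},{"x": 0,"y": 0,"z": -0.09,"ax": 0,"ay": 0,"az": 0}]'

```text
t: 9.2
position: [0.4293, -0.0285, 0.1127]
orientation: [3.14, 0.091, -0.001]
force: [-0.5, -0.1, -0.6]
width: 0.0609
```

```bash
python3 - <<'E'
from h import *
go([.433,-.1885,.022],toolR(np.radians(3.3)))
print(arm.sense()['force'],arm.sense()['t'])
E
```

```text
delta [-0.0054  0.1599  0.0908] turn [0.   0.04 0.01]
[-0.509756   -0.08961941 -0.5628099 ] 9.2
```

Emit:
play_rows --deltas '[{"x": -0.001,"y": 0.03,"z": 0,"ax": 0,"ay": 0,"az": 0},{"x": -0.002,"y": 0.065,"z": 0,"ax": 0,"ay": 0,"az": 0},{"x": -0.004,"y": 0.1,"z": 0,"ax": 0,"ay": 0,"az": 0},{"x": -0.005,"y": 0.135,"z": 0,"ax": 0,"ay": 0,"az": 0},{"x": -0.005,"y": 0.16,"z": 0,"ax": 0,"ay": 0,"az": 0},{"x": -0.005,"y": 0.16,"z": 0.025,"ax": 0,"ay": 0,"az": 0},{"x": -0.005,"y": 0.16,"z": 0.055,"ax": 0,"ay": 0,"az": 0},{"x": -0.005,"y": 0.16,"z": 0.08,"ax": 0,"ay": 0,"az": 0},{"x": -0.005,"y": 0.16,"z": 0.09,"ax": 0,"ay": 0,"az": 0},{"x": -0.005,"y": 0.16,"z": 0.09,"ax": 0,"ay": 0,"az": 0}]'

```text
t: 10.2
position: [0.4324, -0.1875, 0.0215]
orientation: [-3.138, -0.092, 0.006]
force: [-0.6, 0.1, 0.0]
width: 0.0608
```

Emit:
play_rows --deltas '[{"x": 0,"y": 0,"z": 0,"ax": 0,"ay": 0,"az": 0},{"x": 0,"y": 0,"z": 0,"ax": 0,"ay": 0,"az": 0},{"x": 0,"y": 0,"z": 0,"ax": 0,"ay": 0,"az": 0},{"x": 0,"y": 0,"z": 0,"ax": 0,"ay": 0,"az": 0},{"x": 0,"y": 0,"z": 0,"ax": 0,"ay": 0,"az": 0}]' --gripper 0.3

```text
t: 10.7
position: [0.4346, -0.1882, 0.0244]
orientation: [3.14, 0.091, 0.002]
force: [-0.2, 2.5, 7.3]
width: 0.0399
```

Emit:
play_rows --deltas '[{"x": 0,"y": 0,"z": -0.01,"ax": 0,"ay": 0,"az": 0},{"x": 0,"y": 0,"z": -0.025,"ax": 0,"ay": 0,"az": 0},{"x": 0,"y": 0,"z": -0.03,"ax": 0,"ay": 0,"az": 0},{"x": 0,"y": 0,"z": -0.03,"ax": 0,"ay": 0,"az": 0},{"x": 0,"y": 0,"z": -0.03,"ax": 0,"ay": 0,"az": 0},{"x": 0,"y": 0,"z": -0.03,"ax": 0,"ay": 0,"az": 0}]'

```text
t: 11.3
position: [0.4335, -0.1883, 0.053]
orientation: [-3.14, -0.091, 0.002]
force: [0.3, 1.0, -3.2]
width: 0.0403
```

```bash
python3 - <<'E'
from h import *
F=[]
for i in range(4): s=arm.sense();F.append(s['force'][2]);optics.snapshot('top')
print(F,s['position'],s['wrist_torque'],s['width'],s['t'])
E
```

```text
[np.float64(-3.227991841765061), np.float64(-3.9786399160508394), np.float64(-3.2698444554536996), np.float64(-4.31835789269706)] [ 0.43366971 -0.18823179  0.05310698] [ 0.04770466  0.00603492 -0.00106209] 0.04005802126701529 11.45
```

C weighs about 3.7 N, so it is the light one. Next I carry it up and across.

Emit:
play_rows --deltas '[{"x": 0,"y": 0,"z": -0.03,"ax": 0,"ay": 0,"az": 0},{"x": 0,"y": 0,"z": -0.07,"ax": 0,"ay": 0,"az": 0},{"x": 0,"y": 0,"z": -0.11,"ax": 0,"ay": 0,"az": 0},{"x": 0,"y": 0,"z": -0.15,"ax": 0,"ay": 0,"az": 0},{"x": 0,"y": -0.02,"z": -0.19,"ax": 0,"ay": 0,"az": 0},{"x": 0.005,"y": -0.05,"z": -0.21,"ax": 0,"ay": 0,"az": -5},{"x": 0.01,"y": -0.085,"z": -0.21,"ax": 0,"ay": 0,"az": -12},{"x": 0.015,"y": -0.12,"z": -0.21,"ax": 0,"ay": 0,"az": -20},{"x": 0.021,"y": -0.155,"z": -0.21,"ax": 0,"ay": 0,"az": -28},{"x": 0.027,"y": -0.187,"z": -0.21,"ax": 0,"ay": 0,"az": -35}]' --squeeze 50

```text
t: 12.5
position: [0.4499, 0.0016, 0.2635]
orientation: [2.964, 1.04, 0.0]
force: [-0.2, 0.4, -4.1]
width: 0.0398
```

```bash
python3 - <<'E'
from h import *
go([.45,.13,.263],toolR(np.radians(75)))
go([.36,.27,.263],toolR(np.radians(99)))
s=arm.sense();print(s['position'],s['orientation'],s['force'],s['joint_positions'].round(2),s['t'])
E
```

```text
delta [ 0.0803 -0.1001  0.0005] turn [ 1.000e-02  1.000e-02 -3.632e+01]
delta [ 0.0976 -0.2657  0.0004] turn [ 1.000e-02  1.000e-02 -6.032e+01]
[0.44987735 0.00162382 0.26351765] [2.96401739e+00 1.04040719e+00 3.34186786e-05] [-0.19759305  0.43867557 -4.07340821] [ 0.57 -0.08 -0.63  1.83 -0.05  1.37 -0.94] 12.5
```

Emit:
play_rows --deltas '[{"x": 0.02,"y": -0.025,"z": 0,"ax": 0,"ay": 0,"az": -8},{"x": 0.04,"y": -0.05,"z": 0,"ax": 0,"ay": 0,"az": -16},{"x": 0.06,"y": -0.075,"z": 0,"ax": 0,"ay": 0,"az": -24},{"x": 0.08,"y": -0.1,"z": 0,"ax": 0,"ay": 0,"az": -32},{"x": 0.085,"y": -0.14,"z": 0,"ax": 0,"ay": 0,"az": -40},{"x": 0.09,"y": -0.18,"z": 0,"ax": 0,"ay": 0,"az": -48},{"x": 0.095,"y": -0.22,"z": 0,"ax": 0,"ay": 0,"az": -55},{"x": 0.098,"y": -0.255,"z": 0,"ax": 0,"ay": 0,"az": -60},{"x": 0.098,"y": -0.266,"z": 0,"ax": 0,"ay": 0,"az": -60.3},{"x": 0.098,"y": -0.266,"z": 0,"ax": 0,"ay": 0,"az": -60.3}]'

```text
t: 13.5
position: [0.3608, 0.2707, 0.2636]
orientation: [2.044, 2.385, 0.0]
force: [0.5, -0.8, -3.3]
width: 0.0399
```

```bash
python3 - <<'E'
from h import *
s=snap('wrist','w3');st=arm.sense();print(st['t'],st['position'],st['force'],st['width'],st['joint_positions'].round(2))
q=cv2.imread('pics/w3.png');cv2.imwrite('pics/w3b.png',cv2.resize(q,(800,600),interpolation=cv2.INTER_CUBIC))
E
```

```text
13.55 [0.36197068 0.2691895  0.26350041] [ 1.33661112  0.01887338 -3.27577871] 0.03968337506981248 [ 0.26 -0.08 -0.92  1.82 -0.07  1.37 -0.5 ]
```

View pics/w3b.png

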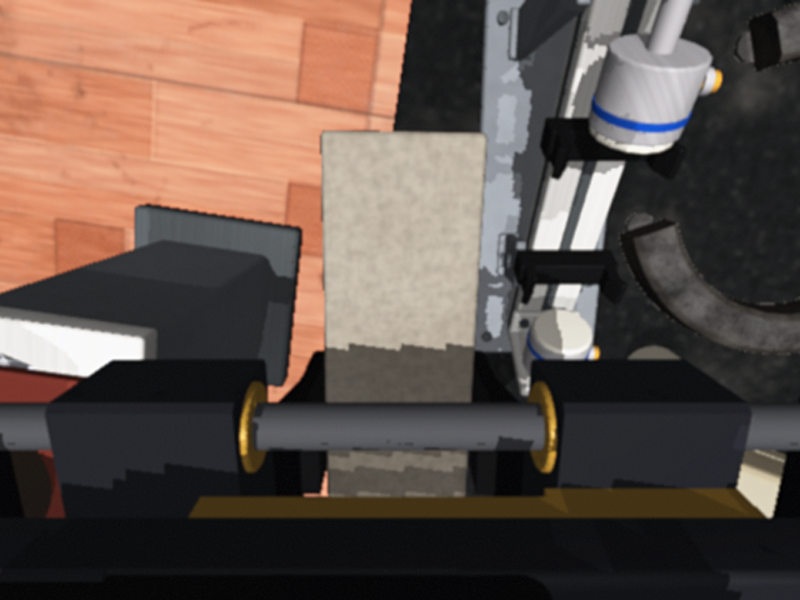

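The picture shows the bar held square in the grip, the fixed face about (561,332), the sprung probe about (640,95), and saddles at rows 265 and 145. I'll refit the cradle, holding yaw near the plate edges' 0.155.

```bash
cat > fit.py <<'E'
from h import *
a=load('top0');b=load('sc0');w=load('w3')
r=lambda x,y:(125+x/6,195+y/6)
W=lambda x,y:(x*.7,y*.7)
obs=[(a,r(597,135),(0,0,20),1),(a,r(519,140),(0,32,10),.5),(a,r(348,150),(0,128,10),.5),(a,r(678,70),(26,-44,44),.5),(a,r(690,160),(-26,-44,44),.5),(b,(240,212.4),(26,-44,44),1),
(w,W(530,331),(-22,0,20),1),(w,W(594,331),(22,0,20),1),(w,W(637,153),(0,146,42),.5)]
def f(p):
    R,O=bed(p);return np.append(np.concatenate([k*(proj(s,O+R@np.array(x)/1e3)-uv) for s,uv,x,k in obs]),(p[3]-.155)/.01)
q=least_squares(f,[.45,.3,.05,0])
E
python3 - <<'E'
from fit import *
print(q.x.round(4),q.fun.round(1))
R,O=bed(q.x);img=cv2.imread('pics/w3.png')
F=4;ov=cv2.resize(img,None,fx=F,fy=F,interpolation=cv2.INTER_CUBIC)
def pl(P,c):
    pts=np.array([(proj(w,O+R@np.array(x)/1e3)+.5)*F for x in P]).round().astype(int);cv2.polylines(ov,[pts],0,c,1)
t=np.linspace(0,2*np.pi,60)
for y,c in((0,(0,0,255)),(146,(0,255,0))): pl([(22*np.cos(k),y,20+22*np.sin(k)) for k in t],c)
for y in(23,41,119,137):
    pl([(-23.5,y,10),(-23.5,y,0),(23.5,y,0),(23.5,y,10)],(255,255,0))
pl([(-26,-40,44),(26,-40,44)],(255,0,255))
c1=ov[0:520,1380:2080];c2=ov[580:1060,1400:1780]
c1=cv2.resize(c1,None,fx=.75,fy=.75)[:390,:]
c2=c2[:390+90]
H=480;c1=cv2.copyMakeBorder(c1,0,max(0,H-c1.shape[0]),0,0,cv2.BORDER_CONSTANT)[:,:420]
cv2.imwrite('pics/ov1.png',np.hstack([c1,c2[:H]]));print(np.hstack([c1,c2[:H]]).shape)
E
```

```text
[0.4778 0.2574 0.0701 0.1644] [-1.7 -1.6  0.5 -0.7  0.2 -0.8 -0.5 -0.3 -0.5 -0.1 -0.6 -1.  -0.4 -0.2
 -1.2 -0.6  1.1  1.8  0.9]
(480, 800, 3)
```

View pics/ov1.png

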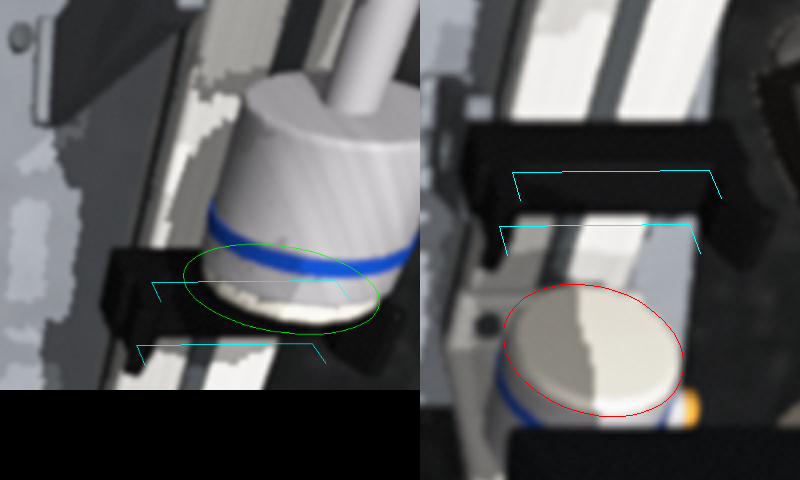

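```bash
cat > plan.py <<'E'
from h import *
P=[.4788,.2584,.0701,.156]
R,O=bed(P); ZB=.0044; L=.08
import sys
def pose(th,Y,z,x=0,L=None):
    L=globals()['L'] if L is None else L
    Rt=toolR(np.pi/2+P[3],30-th)
    return O+R@(np.array([x,Y,z])/1e3)-Rt@[L,0,ZB],Rt
def state():
    s=arm.sense();Rt=Ro.from_rotvec(s['orientation']).as_matrix()
    c=R.T@(s['position']+Rt@[L,0,ZB]-O)*1e3; l=R.T@(s['position']+Rt@[L-.16,0,ZB]-O)*1e3
    th=30-np.degrees(np.arcsin(Rt[2,0]))
    print('t%.2f upper-bot'%s['t'],c.round(1),'lower-bot',l.round(1),'th %.1f'%th,'F bed',(R.T@s['force']).round(1),'w %.4f'%s['width'])
E
python3 - <<'E'
from plan import *
w=load('w3');s=arm.sense();Rt=Ro.from_rotvec(s['orientation']).as_matrix()
for l in(.076,.08,.084): print(l,[(proj(w,s['position']+Rt@[l,j,ZB-.04])/.7).round(0) for j in(-.02,.02)])
state()
for a in[(13,115,60),(13,130,12),(13,160,8)]:
    print(a,pose(*a)[0].round(4));go(*pose(*a))
E
```

```text
0.076 [array([321., 154.]), array([488., 155.])]
0.08 [array([320., 137.]), array([489., 137.])]
0.084 [array([320., 119.]), array([489., 120.])]
t13.55 upper-bot [-113.3  188.7  109.2] lower-bot [-114.2   50.2  189.3] th 30.0 F bed [ 1.3 -1.8 -2.7] w 0.0397
(13, 115, 60) [0.4801 0.2503 0.1604]
delta [-0.0363  0.1139  0.1032] turn [ 0.06 17.03 -0.3 ]
(13, 130, 12) [0.4743 0.2868 0.1263]
delta [0.0007 0.1137 0.1372] turn [ 0.06 17.03 -0.3 ]
(13, 160, 8) [0.47   0.3145 0.1378]
delta [0.0286 0.1136 0.1257] turn [ 0.06 17.03 -0.3 ]
```

```bash
sed -i 's/L=.08$/L=.0807/' plan.py; python3 - <<'E'
from plan import *
for a in[(16,128,80),(16,128,45)]:
    print(a,pose(*a)[0].round(4));go(*pose(*a))
E
```

```text
(16, 128, 80) [0.4801 0.25   0.1881]
delta [-0.0367  0.1139  0.0754] turn [ 0.05 14.03 -0.3 ]
(16, 128, 45) [0.4774 0.2673 0.1578]
delta [-0.0192  0.1138  0.1057] turn [ 0.05 14.03 -0.3 ]
```

Emit:
play_rows --deltas '[{"x": -0.01,"y": 0.02,"z": 0,"ax": 0,"ay": 2,"az": 0},{"x": -0.02,"y": 0.045,"z": 0,"ax": 0,"ay": 5,"az": 0},{"x": -0.03,"y": 0.075,"z": 0,"ax": 0,"ay": 8,"az": 0},{"x": -0.037,"y": 0.1,"z": 0.01,"ax": 0,"ay": 11,"az": 0},{"x": -0.037,"y": 0.114,"z": 0.03,"ax": 0,"ay": 14,"az": -0.3},{"x": -0.037,"y": 0.114,"z": 0.055,"ax": 0,"ay": 14,"az": -0.3},{"x": -0.037,"y": 0.114,"z": 0.07,"ax": 0,"ay": 14,"az": -0.3},{"x": -0.037,"y": 0.114,"z": 0.075,"ax": 0,"ay": 14,"az": -0.3},{"x": -0.037,"y": 0.114,"z": 0.075,"ax": 0,"ay": 14,"az": -0.3},{"x": -0.037,"y": 0.114,"z": 0.075,"ax": 0,"ay": 14,"az": -0.3}]'

```text
t: 14.55
position: [0.481, 0.2494, 0.1893]
orientation: [-1.917, -2.239, -0.237]
force: [-0.3, -0.6, -3.2]
width: 0.0401
```

```bash
python3 - <<'E'
from plan import *
s=snap('wrist','w4');state();snap('scene','sc4')
for a in[(16,128,25),(16,128,8)]:
    go(*pose(*a))
img=s['pixels'][:,:,::-1];F=2;ov=cv2.resize(img,None,fx=F,fy=F,interpolation=cv2.INTER_CUBIC)
def pl(X,c):
    pts=np.array([(proj(s,O+R@np.array(x)/1e3)+.5)*F for x in X]).round().astype(int);cv2.polylines(ov,[pts],0,c,1)
t=np.linspace(0,2*np.pi,60)
pl([(21*np.cos(k),146,20+21*np.sin(k)) for k in t],(0,255,0))
pl([(-23.5,y,z) for y,z in((119,19),(137,19))],(255,255,0));pl([(23.5,y,z) for y,z in((119,19),(137,19))],(255,255,0))
b=cv2.imread('pics/sc4.png')[165:245,170:270]
big=np.hstack([ov[0:520,250:850],np.zeros((520,200,3),np.uint8)])
c=cv2.resize(b,(200,160)) 
cv2.imwrite('pics/ov4.png',ov[0:560,200:1000])
E
```

```text
t14.60 upper-bot [  0.9 128.3  81.4] lower-bot [  0.8 -25.5 125.6] th 16.0 F bed [ 0.8 -2.2 -3.4] w 0.0396
delta [ 0.0151 -0.0009  0.0544] turn [ 0.14  0.01 -0.  ]
delta [ 0.0197 -0.001   0.0707] turn [ 0.14  0.01 -0.  ]
```

View pics/ov4.png

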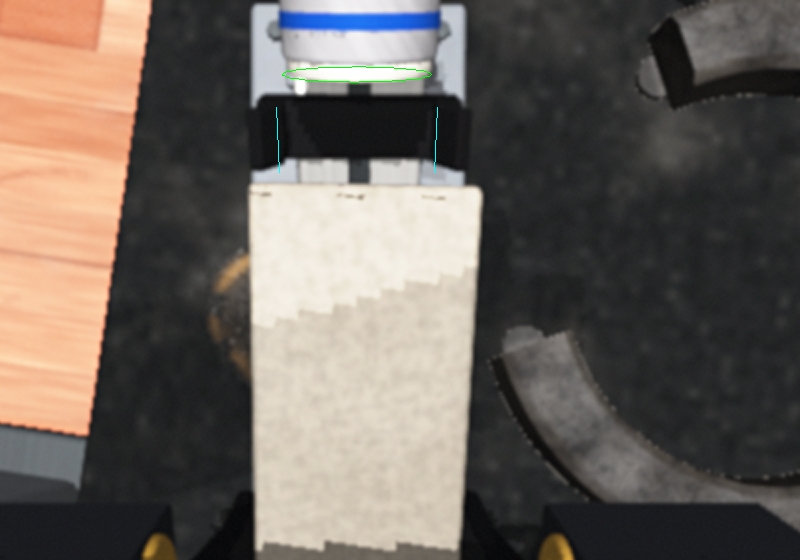

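The bar lines up with the saddle and the probe laterally to about 1 mm. I'm descending toward the upper saddle.

Emit:
play_rows --deltas '[{"x": 0.004,"y": 0,"z": 0.015,"ax": 0,"ay": 0,"az": 0},{"x": 0.008,"y": 0,"z": 0.03,"ax": 0,"ay": 0,"az": 0},{"x": 0.012,"y": 0,"z": 0.044,"ax": 0,"ay": 0,"az": 0},{"x": 0.015,"y": 0,"z": 0.054,"ax": 0,"ay": 0,"az": 0},{"x": 0.0155,"y": 0,"z": 0.056,"ax": 0,"ay": 0,"az": 0},{"x": 0.0165,"y": 0,"z": 0.06,"ax": 0,"ay": 0,"az": 0},{"x": 0.0165,"y": 0,"z": 0.06,"ax": 0,"ay": 0,"az": 0}]'

```text
t: 15.35
position: [0.4757, 0.28, 0.1343]
orientation: [-1.915, -2.24, -0.236]
force: [0.3, -0.1, -3.6]
width: 0.0398
```

```bash
python3 - <<'E'
from plan import *
state();go(*pose(16,128,8,.9))
E
```

```text
t15.35 upper-bot [  0.3 127.4  18.2] lower-bot [  0.3 -26.4  62.3] th 16.0 F bed [ 0.3 -2.  -3. ] w 0.0398
delta [0.0034 0.0006 0.0097] turn [ 0.04 -0.   -0.01]
```

Emit:
play_rows --deltas '[{"x": 0.001,"y": 0.0006,"z": 0.003,"ax": 0,"ay": 0,"az": 0},{"x": 0.002,"y": 0.0006,"z": 0.006,"ax": 0,"ay": 0,"az": 0},{"x": 0.003,"y": 0.0006,"z": 0.009,"ax": 0,"ay": 0,"az": 0},{"x": 0.0034,"y": 0.0006,"z": 0.01,"ax": 0,"ay": 0,"az": 0},{"x": 0.0034,"y": 0.0006,"z": 0.01,"ax": 0,"ay": 0,"az": 0}]'

```text
t: 15.85
position: [0.4751, 0.2858, 0.1253]
orientation: [-1.915, -2.24, -0.236]
force: [0.0, 0.7, -2.7]
width: 0.0398
```

```bash
python3 - <<'E'
from plan import *
state();go(*pose(16,143,8,.9));go(*pose(16,160,8,.9))
E
```

```text
t15.85 upper-bot [  0.6 127.9   7.5] lower-bot [  0.6 -25.9  51.6] th 16.0 F bed [ 0.1 -0.7 -2.7] w 0.0398
delta [ 0.0143  0.0003 -0.0046] turn [ 0.02 -0.    0.  ]
delta [ 0.0307  0.0003 -0.0093] turn [ 0.02 -0.    0.  ]
```

No side contact. Now I push uphill slowly.

Emit:
play_rows --deltas '[{"x": 0.003,"y": 0,"z": -0.001,"ax": 0,"ay": 0,"az": 0},{"x": 0.006,"y": 0,"z": -0.002,"ax": 0,"ay": 0,"az": 0},{"x": 0.008,"y": 0,"z": -0.0025,"ax": 0,"ay": 0,"az": 0},{"x": 0.01,"y": 0,"z": -0.003,"ax": 0,"ay": 0,"az": 0},{"x": 0.012,"y": 0,"z": -0.0036,"ax": 0,"ay": 0,"az": 0},{"x": 0.014,"y": 0,"z": -0.0042,"ax": 0,"ay": 0,"az": 0},{"x": 0.016,"y": 0,"z": -0.0048,"ax": 0,"ay": 0,"az": 0},{"x": 0.016,"y": 0,"z": -0.0048,"ax": 0,"ay": 0,"az": 0},{"x": 0.016,"y": 0,"z": -0.0048,"ax": 0,"ay": 0,"az": 0}]'

```text
t: 16.75
position: [0.4733, 0.2977, 0.133]
orientation: [-1.918, -2.24, -0.232]
force: [2.0, -5.6, -6.8]
width: 0.0398
```

```bash
python3 - <<'E'
from plan import *
state();go(*pose(16,160,8,.9));print(arm.sense()['wrist_torque'])
E
```

```text
t16.75 upper-bot [  0.8 142.1   8. ] lower-bot [  0.5 -11.6  52.5] th 16.2 F bed [ 1.1 -8.5 -3. ] w 0.0398
delta [ 0.0171  0.0002 -0.0048] turn [-0.01  0.16 -0.1 ]
[-2.13222395 -0.54343263 -0.02998113]
```

The spring is touched at about 6.7 N. I'll push on until the lower end clears the fixed face.

Emit:
play_rows --deltas '[{"x": 0.003,"y": 0,"z": -0.001,"ax": 0,"ay": 0,"az": 0},{"x": 0.006,"y": 0,"z": -0.002,"ax": 0,"ay": 0,"az": 0},{"x": 0.009,"y": 0,"z": -0.003,"ax": 0,"ay": 0,"az": 0},{"x": 0.012,"y": 0,"z": -0.004,"ax": 0,"ay": 0,"az": 0},{"x": 0.015,"y": 0,"z": -0.0045,"ax": 0,"ay": 0,"az": 0},{"x": 0.018,"y": 0,"z": -0.005,"ax": 0,"ay": 0,"az": 0},{"x": 0.018,"y": 0,"z": -0.005,"ax": 0,"ay": 0,"az": 0},{"x": 0.018,"y": 0,"z": -0.005,"ax": 0,"ay": 0,"az": 0}]'

```text
t: 17.55
position: [0.4709, 0.3126, 0.1417]
orientation: [-1.92, -2.239, -0.23]
force: [1.5, -10.0, -7.3]
width: 0.0395
```

```bash
python3 - <<'E'
from plan import *
state()
for a in [(11,162,8,.9),(6,163.5,8,.9),(3,164,6,.9)]: go(*pose(*a))
s=snap('scene','sc5');w=snap('wrist','w5');print(arm.sense()['wrist_torque'])
x=cv2.resize(cv2.imread('pics/sc5.png')[150:250,160:285],(500,400),interpolation=cv2.INTER_CUBIC)
y=cv2.imread('pics/w5.png')[0:400,130:430]
cv2.imwrite('pics/v5.png',np.hstack([x,y]))
E
```

```text
t17.55 upper-bot [  0.9 159.5   7.9] lower-bot [ 0.4  5.9 52.6] th 16.2 F bed [ -0.1 -12.4  -1.3] w 0.0395
delta [0.0023 0.0002 0.0066] turn [-0.04  5.25 -0.15]
delta [0.0043 0.0002 0.0132] turn [-0.03 10.25 -0.15]
delta [0.006  0.0002 0.0191] turn [-0.02 13.25 -0.15]
[-2.80602792 -0.580755   -0.05777105]
```

View pics/v5.png

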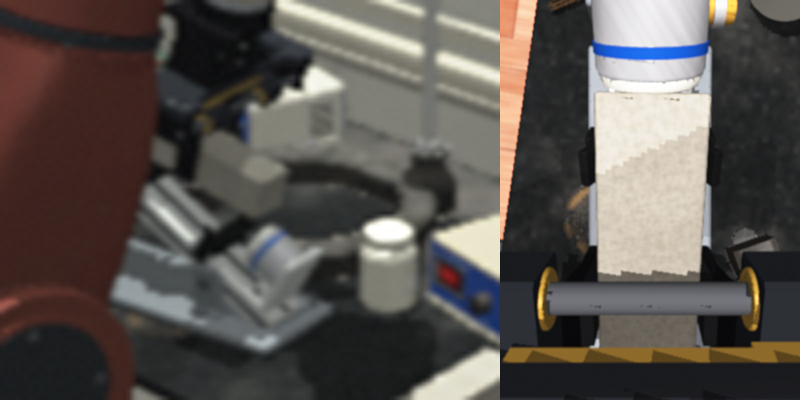

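The upper end is on the sprung face and the lower end is past the fixed probe, with no slip in the grip. I'm rotating the lower end down.

Emit:
play_rows --deltas '[{"x": 0.0008,"y": 0.0001,"z": 0.002,"ax": 0,"ay": 1.7,"az": 0},{"x": 0.0015,"y": 0.0001,"z": 0.0044,"ax": 0,"ay": 3.5,"az": 0},{"x": 0.0023,"y": 0.0001,"z": 0.0066,"ax": 0,"ay": 5.2,"az": 0},{"x": 0.003,"y": 0.0001,"z": 0.0088,"ax": 0,"ay": 7,"az": 0},{"x": 0.0037,"y": 0.0001,"z": 0.011,"ax": 0,"ay": 8.6,"az": 0},{"x": 0.0043,"y": 0.0001,"z": 0.0132,"ax": 0,"ay": 10.2,"az": 0},{"x": 0.0052,"y": 0.0001,"z": 0.0162,"ax": 0,"ay": 11.8,"az": 0},{"x": 0.006,"y": 0.0001,"z": 0.019,"ax": 0,"ay": 13.2,"az": 0},{"x": 0.006,"y": 0.0001,"z": 0.019,"ax": 0,"ay": 13.2,"az": 0},{"x": 0.006,"y": 0.0001,"z": 0.019,"ax": 0,"ay": 13.2,"az": 0}]'

```text
t: 18.65
position: [0.4698, 0.3229, 0.1247]
orientation: [-1.791, -2.089, -0.429]
force: [1.8, -10.2, -6.0]
width: 0.0399
```

```bash
python3 - <<'E'
from plan import *
state()
for a in [(0,164,4,.9),(0,164,0,.9)]: go(*pose(*a))
E
```

```text
t18.65 upper-bot [  1.4 164.    6.1] lower-bot [ 0.9  4.2 14.5] th 3.0 F bed [  0.2 -11.9  -0. ] w 0.0399
delta [-0.     -0.0002  0.0063] turn [ 0.04  3.   -0.16]
delta [ 0.0002 -0.0002  0.0103] turn [ 0.04  3.   -0.16]
```

Emit:
play_rows --deltas '[{"x": 0,"y": 0,"z": 0.002,"ax": 0,"ay": 1,"az": 0},{"x": 0,"y": 0,"z": 0.004,"ax": 0,"ay": 2,"az": 0},{"x": 0,"y": 0,"z": 0.0063,"ax": 0,"ay": 3,"az": -0.1},{"x": 0,"y": 0,"z": 0.0075,"ax": 0,"ay": 3,"az": -0.1},{"x": 0,"y": 0,"z": 0.0075,"ax": 0,"ay": 3,"az": -0.1},{"x": 0,"y": 0,"z": 0.0075,"ax": 0,"ay": 3,"az": -0.1}]'

```text
t: 19.25
position: [0.47, 0.3265, 0.1184]
orientation: [-1.76, -2.056, -0.473]
force: [2.7, -11.9, -5.1]
width: 0.0399
```

```bash
python3 - <<'E'
from plan import *
state();go(*pose(0,164,0,.9))
E
```

```text
t19.25 upper-bot [  1.9 164.3   3.1] lower-bot [1.8 4.3 3.1] th -0.0 F bed [  0.8 -13.1   1.6] w 0.0399
delta [-0.0003 -0.001   0.0031] turn [ 0.13 -0.   -0.03]
```

Emit:
play_rows --deltas '[{"x": 0,"y": -0.0006,"z": 0.0008,"ax": 0,"ay": 0,"az": 0},{"x": 0,"y": -0.0006,"z": 0.0016,"ax": 0,"ay": 0,"az": 0},{"x": 0,"y": -0.0006,"z": 0.0024,"ax": 0,"ay": 0,"az": 0},{"x": 0,"y": -0.0006,"z": 0.003,"ax": 0,"ay": 0,"az": 0},{"x": 0,"y": -0.0006,"z": 0.003,"ax": 0,"ay": 0,"az": 0},{"x": 0,"y": -0.0006,"z": 0.003,"ax": 0,"ay": 0,"az": 0}]'

```text
t: 19.85
position: [0.4695, 0.328, 0.116]
orientation: [-1.76, -2.055, -0.474]
force: [3.0, -11.5, -4.5]
width: 0.0398
```

```bash
python3 - <<'E'
from plan import *
state();print(arm.sense()['wrist_torque'])
E
```

```text
t19.85 upper-bot [  1.7 164.5   0.3] lower-bot [1.6 4.5 0.3] th -0.0 F bed [  1.1 -12.5   2. ] w 0.0398
[-3.01724237 -0.72650981 -0.06718136]
```

Emit:
play_rows --deltas '[{"x": 0,"y": 0,"z": 0.0005,"ax": 0,"ay": 0,"az": 0},{"x": 0,"y": 0,"z": 0.001,"ax": 0,"ay": 0,"az": 0},{"x": 0,"y": 0,"z": 0.0015,"ax": 0,"ay": 0,"az": 0},{"x": 0,"y": 0,"z": 0.0015,"ax": 0,"ay": 0,"az": 0},{"x": 0,"y": 0,"z": 0.0015,"ax": 0,"ay": 0,"az": 0}]'

```text
t: 20.35
position: [0.4694, 0.3287, 0.1148]
orientation: [-1.76, -2.056, -0.474]
force: [2.7, -12.0, -3.8]
width: 0.04
```

```bash
python3 - <<'E'
from plan import *
state();print(arm.sense()['wrist_torque'])
E
```

```text
t20.35 upper-bot [  1.7 164.5  -1.1] lower-bot [ 1.6  4.5 -1.2] th -0.0 F bed [  0.8 -12.6   2.9] w 0.0400
[-3.09222017 -0.70511259 -0.03373455]
```

Emit:
play_rows --deltas '[{"x": 0,"y": 0,"z": 0.0005,"ax": 0,"ay": 0,"az": 0},{"x": 0,"y": 0,"z": 0.001,"ax": 0,"ay": 0,"az": 0},{"x": 0,"y": 0,"z": 0.0015,"ax": 0,"ay": 0,"az": 0},{"x": 0,"y": 0,"z": 0.0015,"ax": 0,"ay": 0,"az": 0},{"x": 0,"y": 0,"z": 0.0015,"ax": 0,"ay": 0,"az": 0}]'

```text
t: 20.85
position: [0.4694, 0.3292, 0.1143]
orientation: [-1.76, -2.056, -0.474]
force: [-1.9, -19.4, 10.5]
width: 0.0397
```

```bash
python3 - <<'E'
from plan import *
state();print(arm.sense()['wrist_torque'])
E
```

```text
t20.85 upper-bot [  1.7 164.7  -1.9] lower-bot [ 1.7  4.7 -1.8] th 0.0 F bed [ -4.9 -11.1  18.6] w 0.0397
[-3.49027567  0.56564957  0.70604911]
```

It landed at 18 N. I'll ease off slightly and slide downhill toward the fixed face.

Emit:
play_rows --deltas '[{"x": 0,"y": -0.0006,"z": -0.001,"ax": 0,"ay": 0,"az": 0},{"x": -0.001,"y": -0.0006,"z": -0.001,"ax": 0,"ay": 0,"az": 0},{"x": -0.002,"y": -0.0006,"z": -0.001,"ax": 0,"ay": 0,"az": 0},{"x": -0.003,"y": -0.0006,"z": -0.001,"ax": 0,"ay": 0,"az": 0},{"x": -0.003,"y": -0.0006,"z": -0.001,"ax": 0,"ay": 0,"az": 0}]'

```text
t: 21.35
position: [0.4694, 0.3269, 0.1132]
orientation: [-1.76, -2.056, -0.476]
force: [3.4, -7.7, -5.2]
width: 0.0396
```

```bash
python3 - <<'E'
from plan import *
state();print(arm.sense()['wrist_torque'])
E
```

```text
t21.35 upper-bot [  1.4 162.1  -1.6] lower-bot [ 1.4  2.1 -1.7] th -0.0 F bed [ 2.2 -9.6 -0.4] w 0.0396
[-2.97986263 -0.9523098  -0.36787715]
```

Emit:
play_rows --deltas '[{"x": -0.0007,"y": 0,"z": 0,"ax": 0,"ay": 0,"az": 0},{"x": -0.0014,"y": 0,"z": 0,"ax": 0,"ay": 0,"az": 0},{"x": -0.002,"y": 0,"z": 0,"ax": 0,"ay": 0,"az": 0},{"x": -0.002,"y": 0,"z": 0,"ax": 0,"ay": 0,"az": 0}]'

```text
t: 21.75
position: [0.4696, 0.3255, 0.1123]
orientation: [-1.759, -2.056, -0.476]
force: [3.9, -7.9, -4.2]
width: 0.0401
```

```bash
python3 - <<'E'
from plan import *
state();print(arm.sense()['wrist_torque'])
E
```

```text
t21.75 upper-bot [  1.3 160.5  -1.6] lower-bot [ 1.4  0.5 -1.8] th -0.1 F bed [ 2.6 -9.3  0.6] w 0.0401
[-2.76686322 -0.89424532 -0.26083516]
```

Emit:
play_rows --deltas '[{"x": -0.0006,"y": 0,"z": 0,"ax": 0,"ay": 0,"az": 0},{"x": -0.0012,"y": 0,"z": 0,"ax": 0,"ay": 0,"az": 0},{"x": -0.0018,"y": 0,"z": 0,"ax": 0,"ay": 0,"az": 0},{"x": -0.0018,"y": 0,"z": 0,"ax": 0,"ay": 0,"az": 0}]'

```text
t: 22.15
position: [0.4696, 0.3255, 0.1123]
orientation: [-1.757, -2.055, -0.478]
force: [4.2, -4.2, 0.3]
width: 0.04
```

```bash
python3 - <<'E'
from plan import *
state();print(arm.sense()['wrist_torque'])
E
```

```text
t22.15 upper-bot [  1.3 160.4  -1.4] lower-bot [ 1.5  0.4 -1.9] th -0.2 F bed [ 3.5 -4.   2.7] w 0.0400
[-1.93146766 -0.8748516  -0.50880331]
```

It is now touching the fixed face. I'll release.

Emit:
play_rows --deltas '[{"x": 0,"y": 0,"z": 0,"ax": 0,"ay": 0,"az": 0},{"x": 0,"y": 0,"z": 0,"ax": 0,"ay": 0,"az": 0},{"x": 0,"y": 0,"z": 0,"ax": 0,"ay": 0,"az": 0}]' --squeeze 8

```text
t: 22.45
position: [0.4696, 0.3255, 0.1123]
orientation: [-1.757, -2.055, -0.478]
force: [3.7, -4.8, -0.1]
width: 0.0403
```

Emit:
play_rows --deltas '[{"x": 0,"y": 0,"z": 0,"ax": 0,"ay": 0,"az": 0},{"x": 0,"y": 0,"z": 0,"ax": 0,"ay": 0,"az": 0},{"x": 0,"y": 0,"z": 0,"ax": 0,"ay": 0,"az": 0},{"x": 0,"y": 0,"z": 0,"ax": 0,"ay": 0,"az": 0},{"x": 0,"y": 0,"z": 0,"ax": 0,"ay": 0,"az": 0}]' --gripper 0.68

```text
t: 22.95
position: [0.4676, 0.3264, 0.1118]
orientation: [-1.754, -2.055, -0.475]
force: [0.3, -0.4, -0.7]
width: 0.0586
```

```bash
python3 - <<'E'
from plan import *
state()
s=snap('wrist','w6');img=s['pixels'][:,:,::-1];
P2=O+R@[.001,0,-.0015]
ov=cv2.resize(img,None,fx=2,fy=2,interpolation=cv2.INTER_CUBIC)
cv2.imwrite('pics/w6b.png',ov[0:560,200:1000])
E
```

```text
t22.95 upper-bot [ -0.6 161.3  -2.4] lower-bot [-0.3  1.3 -3. ] th -0.2 F bed [ 0.3 -0.8 -0.4] w 0.0586
```

View pics/w6b.png

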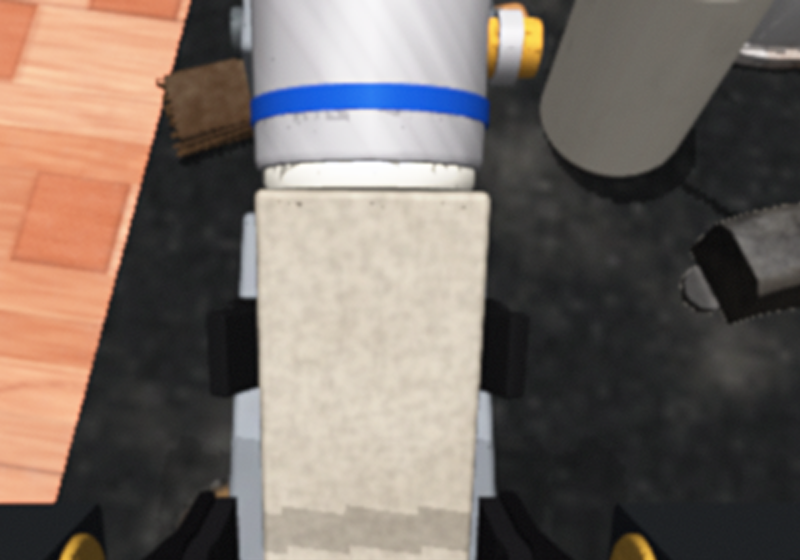

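Released. The bar sits between the upper cheeks against the sprung face, which is about (370,175) in the picture. I'll retract square to the bed and check.

Emit:
play_rows --deltas '[{"x": 0,"y": 0,"z": -0.008,"ax": 0,"ay": 0,"az": 0},{"x": 0,"y": 0,"z": -0.02,"ax": 0,"ay": 0,"az": 0},{"x": 0,"y": 0,"z": -0.035,"ax": 0,"ay": 0,"az": 0},{"x": 0,"y": 0,"z": -0.055,"ax": 0,"ay": 0,"az": 0},{"x": -0.02,"y": 0,"z": -0.08,"ax": 0,"ay": 0,"az": 0},{"x": -0.05,"y": 0,"z": -0.105,"ax": 0,"ay": 0,"az": 0},{"x": -0.08,"y": 0,"z": -0.12,"ax": 0,"ay": 0,"az": 0},{"x": -0.11,"y": 0,"z": -0.12,"ax": 0,"ay": 0,"az": 0},{"x": -0.12,"y": 0,"z": -0.12,"ax": 0,"ay": 0,"az": 0},{"x": -0.12,"y": 0,"z": -0.12,"ax": 0,"ay": 0,"az": 0}]'

```text
t: 24.0
position: [0.4937, 0.1628, 0.1551]
orientation: [-1.757, -2.052, -0.475]
force: [-0.3, 0.4, 0.4]
width: 0.0592
```

```bash
python3 - <<'E'
from plan import *
state();print(arm.sense()['position'],arm.sense()['force'])
s=snap('wrist','w7');snap('top','top7');snap('scene','sc7');img=s['pixels'][:,:,::-1]
for z in(40,35,45): print(z,[(proj(s,O+R@(np.array([x,y,z-1.7])/1e3))*1.4286-[0,0]).round(0).tolist() for x,y in((-19,0),(21,0),(-19,160),(21,160))])
cv2.imwrite('pics/w7b.png',cv2.resize(img,(800,600),interpolation=cv2.INTER_CUBIC))
E
```

```text
t24.00 upper-bot [-1.000e-01  3.940e+01  1.179e+02] lower-bot [  -0.2 -120.6  117.2] th -0.2 F bed [-0.3  0.6  0.2] w 0.0592
[0.49368488 0.1628209  0.15507564] [-0.34214606  0.38172254  0.44963679]
40 [[360.0, 231.0], [442.0, 230.0], [351.0, -170.0], [451.0, -170.0]]
35 [[360.0, 229.0], [442.0, 229.0], [352.0, -162.0], [450.0, -162.0]]
45 [[359.0, 232.0], [443.0, 232.0], [350.0, -178.0], [452.0, -178.0]]
```

View pics/w7b.png

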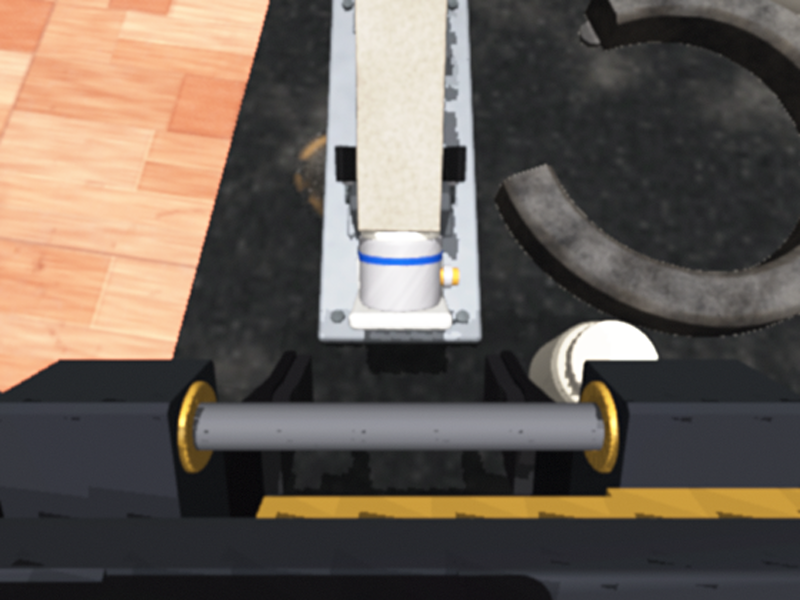

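The lower end meets the fixed face at row 231, as predicted, and lies between the cheeks. Probe-face friction could be holding it a fraction of a millimetre high, so I'll press it down lightly over each saddle with the shut fingers.

```bash
cat >> plan.py <<'E'
def tcp(x,y,z): return O+R@(np.array([x,y,z])/1e3), toolR(np.pi/2+P[3],30)
def tb():
    s=arm.sense();print('t%.2f tcp bed'%s['t'],(R.T@(s['position']-O)*1e3).round(1),'F bed',(R.T@s['force']).round(1),'w %.3f'%s['width'])
E
python3 - <<'E'
from plan import *
tb();go(*tcp(1,125,70));go(*tcp(1,125,42))
E
```

```text
t24.15 tcp bed [-1.000e-01 -3.820e+01  1.213e+02] F bed [-0.9  0.5  0.3] w 0.060
delta [0.163  0.0017 0.052 ] turn [ 0.02 -0.23  0.23]
delta [0.1629 0.0017 0.08  ] turn [ 0.02 -0.23  0.23]
```

Emit:
play_rows --deltas '[{"x": 0.03,"y": 0.0017,"z": 0,"ax": 0,"ay": 0,"az": 0},{"x": 0.07,"y": 0.0017,"z": 0,"ax": 0,"ay": 0,"az": 0},{"x": 0.11,"y": 0.0017,"z": 0.01,"ax": 0,"ay": 0,"az": 0},{"x": 0.145,"y": 0.0017,"z": 0.03,"ax": 0,"ay": 0,"az": 0},{"x": 0.163,"y": 0.0017,"z": 0.05,"ax": 0,"ay": 0,"az": 0},{"x": 0.163,"y": 0.0017,"z": 0.065,"ax": 0,"ay": 0,"az": 0},{"x": 0.163,"y": 0.0017,"z": 0.075,"ax": 0,"ay": 0,"az": 0},{"x": 0.163,"y": 0.0017,"z": 0.079,"ax": 0,"ay": 0,"az": 0},{"x": 0.163,"y": 0.0017,"z": 0.079,"ax": 0,"ay": 0,"az": 0},{"x": 0.163,"y": 0.0017,"z": 0.079,"ax": 0,"ay": 0,"az": 0}]' --gripper 0

```text
t: 25.15
position: [0.4673, 0.3424, 0.1692]
orientation: [-1.755, -2.055, -0.476]
force: [-0.6, 0.0, -0.5]
width: 0.0009
```

```bash
python3 -c "
from plan import *
tb()"
```

```text
t25.15 tcp bed [  1.7 123.   43.5] F bed [-0.6 -0.1 -0.5] w 0.001
```

Emit:
play_rows --deltas '[{"x": 0,"y": 0,"z": 0.0015,"ax": 0,"ay": 0,"az": 0},{"x": 0,"y": 0,"z": 0.003,"ax": 0,"ay": 0,"az": 0},{"x": 0,"y": 0,"z": 0.004,"ax": 0,"ay": 0,"az": 0},{"x": 0,"y": 0,"z": 0.005,"ax": 0,"ay": 0,"az": 0},{"x": 0,"y": 0,"z": 0.0055,"ax": 0,"ay": 0,"az": 0},{"x": 0,"y": 0,"z": 0.0055,"ax": 0,"ay": 0,"az": 0}]'

```text
t: 25.75
position: [0.4667, 0.3449, 0.165]
orientation: [-1.755, -2.055, -0.474]
force: [-6.4, -10.8, 15.0]
width: 0.0005
```

```bash
python3 -c "
from plan import *
tb()"
```

```text
t25.75 tcp bed [  1.5 123.1  38.5] F bed [-8.  -0.9 17.9] w 0.001
```

Emit:
play_rows --deltas '[{"x": 0,"y": 0,"z": -0.006,"ax": 0,"ay": 0,"az": 0},{"x": -0.02,"y": 0,"z": -0.012,"ax": 0,"ay": 0,"az": 0},{"x": -0.05,"y": 0,"z": -0.012,"ax": 0,"ay": 0,"az": 0},{"x": -0.08,"y": 0,"z": -0.012,"ax": 0,"ay": 0,"az": 0},{"x": -0.09,"y": 0,"z": -0.01,"ax": 0,"ay": 0,"az": 0},{"x": -0.09,"y": 0,"z": -0.006,"ax": 0,"ay": 0,"az": 0},{"x": -0.09,"y": 0,"z": -0.003,"ax": 0,"ay": 0,"az": 0},{"x": -0.09,"y": 0,"z": -0.001,"ax": 0,"ay": 0,"az": 0},{"x": -0.09,"y": 0,"z": 0,"ax": 0,"ay": 0,"az": 0},{"x": -0.09,"y": 0,"z": 0,"ax": 0,"ay": 0,"az": 0}]'

```text
t: 26.75
position: [0.4785, 0.2696, 0.1208]
orientation: [-1.752, -2.057, -0.474]
force: [-10.1, -14.2, 25.6]
width: 0.0009
```

```bash
python3 -c "
from plan import *
tb()"
```

```text
t26.75 tcp bed [ 1.4 35.  38.4] F bed [-12.2   2.   28.4] w 0.001
```

Under the press the top reads z = 38.4 mm at y = 35 and 38.5 mm at y = 123, so it lies parallel to the bed and fully down. I'll retract and take a last look.

Emit:
play_rows --deltas '[{"x": 0,"y": 0,"z": -0.015,"ax": 0,"ay": 0,"az": 0},{"x": 0,"y": 0,"z": -0.04,"ax": 0,"ay": 0,"az": 0},{"x": 0,"y": 0,"z": -0.07,"ax": 0,"ay": 0,"az": 0},{"x": 0,"y": 0,"z": -0.1,"ax": 0,"ay": 0,"az": 0},{"x": 0,"y": 0,"z": -0.13,"ax": 0,"ay": 0,"az": 0},{"x": 0,"y": 0,"z": -0.15,"ax": 0,"ay": 0,"az": 0},{"x": 0,"y": 0,"z": -0.15,"ax": 0,"ay": 0,"az": 0},{"x": 0,"y": 0,"z": -0.15,"ax": 0,"ay": 0,"az": 0}]'

```text
t: 27.55
position: [0.4901, 0.1953, 0.2486]
orientation: [-1.753, -2.057, -0.475]
force: [0.4, 0.1, -0.3]
width: 0.0006
```

```bash
python3 - <<'E'
from plan import *
tb();s=snap('wrist','w9');t=snap('top','top9')
ov=cv2.resize(s['pixels'][:,:,::-1],None,fx=1.4,fy=1.4,interpolation=cv2.INTER_CUBIC)[0:400]
tt=cv2.imread('pics/top9.png');c=cv2.resize(tt[180:265,120:480],None,fx=2.178,fy=2.178,interpolation=cv2.INTER_CUBIC)
cv2.imwrite('pics/fin.png',np.vstack([ov,c[:, :784]]));print(ov.shape,c.shape)
E
```

```text
t27.55 tcp bed [  1.3  33.7 186.6] F bed [ 0.4 -0.1 -0.3] w 0.001
(400, 784, 3) (185, 784, 3)
```

View pics/fin.png

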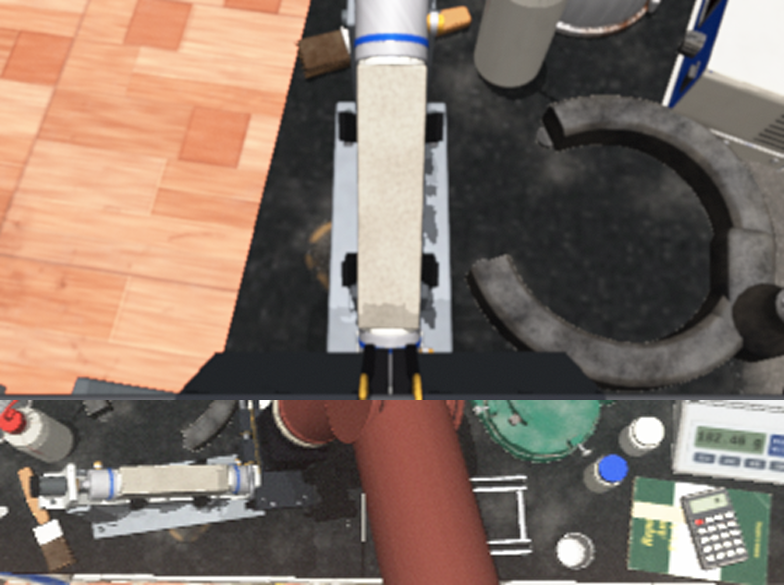

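The bar lies straight between both faces, ends at rows 62 and 330, between both pairs of cheeks. The bystanders are in place and the gripper is clear, so I'm handing in.

```bash
python3 -c "
from h import *
print(arm.close_job())"
```

```text
the job is handed in; nothing more can be done
None
```

The prism with the void is bar_c. It is loaded in the ultrasonic cradle, and the job is handed in at about 28 s of robot time.

- **Finding it:** I lifted all three. bar_a and bar_b pulled about 6 N each, and bar_c about 3.7 N. I set a and b back on the rack where they were.
- **Loading:** I pushed the sprung transducer back with the bar's upper end, from about 7 N at first contact to about 11 N. I then rotated the lower end down in front of the fixed transducer, set the bar down, and slid it to contact with the fixed face before releasing it.
- **Seating:** Pressing lightly with the shut fingers over each saddle (18 and 28 N), the top read z = 38.5 mm at y = 123 and 38.4 mm at y = 35, so it lies parallel to the bed. That is about 1.5 mm lower than the nominal 40 mm, which I take to be error in my cradle-height estimate.
- **Last picture:** The bar lies between both faces and inside both pairs of cheeks. The brush, bottles, cup and log book look undisturbed, and the gripper was clear with no force on it.

**Checks that fell short:**
- The presses and the landing gave side forces of 5–12 N that I did not explain.
- The bar looked turned about 1° between the cheeks when last measured, before the presses.
- The arm hid the two sound prisms in the last top view, so I did not see them again after putting them back.

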